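Stand a board in the leaning rack and count it on the lever counter

TASK

Clear the glue bottle out of the leaning rack by standing it upright on the bare bench top, then take the taller of the two boards from the slotted holder and lean it, same end down, in the rack: foot down in the bay close behind the front lip, upper part resting back against the wall. Only when it stands there by itself, count it by swinging the counter's sprung lever all the way to its stop and letting it spring fully home. Leave everything else where it stands.

Things in the scene. Friction and masses are not known exactly. Their poses are not given: they have to be found in the camera images.
- rack_bay (a point): Fixed wooden leaning rack, 112 x 160. Point: centre of the bay floor, 10 mm above the bench; x points to the back wall, y along it, z up. Bay 53 deep (x +-26.5), 124 wide (y +-62). Above the bay floor: front lip at -x (12 thick) rises 14, back wall at +x (12 thick) rises 120, end cheeks (12 thick) rise 40. Low brackets behind the wall reach x = 62.5; lip's outer face at x = -38.5.
- bottle_centre (a point): White glue bottle with orange top, 0.18 to 0.34 kg, standing in the rack's bay at first. Point on its axis 90 mm above its underside, z up. Oval body 36 (x) x 62 (y) up to 136 above the underside; round neck 24 mm across from 136 to 156, the place to grip from above, any direction; nozzle 15 across up to 179.
- panel_centre (a point): The taller board: plain plywood 100 wide (its x) x 12 thick (its y) x 200 high (its z, up), 0.11 to 0.18 kg. Point at its centre. It starts upright in either slot of the holder and can be pinched across its 12 mm thickness at the top.
- panel_foot (a point): Middle of the lower end face of the taller board; same axes as panel_centre.
- short_board_centre (a point): The other board, 100 x 12 x 150 high (z up), at its centre; it stands in the holder's other slot and stays there.
- holder: Wooden holder fixed to the bench, 96 (x) x 124 (y) x 45 high; origin at the centre of its underside. Two slots along its x at y = -45 and +45 mm, slot floor 10 above the bench, 15 wide, walls up to 45 above the bench, 80 long.
- lever_pivot (a point): Pivot of the lever on top of a grey stroke counter fixed to the bench (base 70 x 80, housing 58 x 66 x 52 high, white number wheels in a black window). Point on the vertical hinge axis, 68 mm above the bench; does not move. Counter axes: window faces -x; the counter's centre is 12 mm to +y of this point.
- lever_post (a point): The upright black finger post at the end of the steel lever, round, 16 mm across, standing from 65 to 110 above the bench, 75 mm from the pivot axis. Point on its axis 92 mm above the bench; moves with the lever. The flat arm below it is 6 mm thick, top at 71 above the bench.
- lever (a joint): Angle of the lever in rad: 0 at home, 1.1 at its stop; grows counter-clockwise seen from above. A spring always drives it home: about 2 N at the post at home, rising to about 5.5 N at the stop.
- conduit_end (a point): Centre of the right-hand end of the nearest of the steel tubes lying on the bench, 48 mm across, fixed. From here the tube runs to the left (world +y), coming 61 mm nearer to the robot (-x) for each metre.
- cabinet_corner (a point): Right rear top corner of the blue parts cabinet, 173 mm high, fixed. From here its rear face runs 250 mm to the left (world +y), drifting 18 mm to +x; about 40 mm farther left begins the red toolbox (200 high with its handle), whose rear face lies about 45 mm farther to +x than this corner.
- wipes_can: Upright canister 70 across x 201 high; origin at centre of underside. Bystander at the left.
- battery_pack: Black tool battery 66 x 105 x 65; origin at centre of underside. Bystander at the back.
- tape_black: Roll of black tape lying flat, 64 across x 19 high; origin at centre of underside. Bystander.
- coupling: Grey pipe coupling standing on end, 52 across x 50 high; origin at centre of underside. Bystander between counter and rack, nearer the robot.
- screw_box: Carton 66 x 100 x 49; origin at centre of underside. Bystander at the back.

How it is judged:
By the outcome, as a careful person would: the job done as asked, in the order asked, and still so for the second after the job is handed in, with the robot touching nothing.
It also fails if it takes over 62 s, if anything falls off the work surface, if the arm or the gripper's body presses on something with over 40 N, if the wrist force passes 120 N, or if a joint passes its speed limit or range.

ROBOT

A 6-joint arm with a two-finger parallel gripper is mounted at the origin on the work surface; the furniture and walls round the work are solid. World frame = base frame: x ahead of the robot, y to its left, z up, the work surface at z = 0. Lengths are in mm, angles in rad, forces in N, time in s.
With the tool pointing down it reaches from about 350 to 975 mm from the base axis. Payload 7.1 kg.
Tool frame: the origin (TCP) lies on the centre line of the jaws, within the pads' length; the fingertips stand 14 mm ahead of it and the grasp point (between the pads) lies 5 mm behind it; z points along the fingers, y is the line along which they close (so a half turn about z gives the same grasp; the last joint's range is limited). The gripper opens to 88 mm and grips with 3 to 60 N. Pads are 20 mm wide; open, the fingers measure 115 mm over their backs; the gripper's body (75 mm by 178 mm) begins 61 mm behind the grasp point.
Start: joints at [-1.256, 0.423, 1.63, -0, 1.089, -0.019], TCP at [204.789, -590.479, 215.975] pointing down, gripper open.
Joint ranges: [-3, 3], [-0.9, 2.11], [0.09, 2.58], [-1.31, 4.45], [0.11, 2.69], [-2.54, 2.54]. Speed limits (rad/s): [2.39, 2.39, 3.01, 3.14, 3.14, 3.14].

INTERFACE

Orientations are given as [roll, pitch, yaw] about the fixed x, y, z axes, in that order (R = Rz(yaw) Ry(pitch) Rx(roll)).
In Python, from cell import telemetry, cams, ticket gives the robot as it stands.
- The arm moves only by the tool carry_out, never from a script. Its argument "motion" is a list of rows, each a list of 2 entries, a list of its own where there are three numbers: the shift along the world's x, y, z in mm, then the turn, a rotation vector about the world's x, y, z in degrees. A call has 1 to 8 rows; each row shifts and turns the commanded pose from where the row before left it; what a row does not reach is not made up. A row lasts 1/10 s, in which the tool goes at most 50 mm and 8.59 degrees, less where a joint would pass 70% of its speed; a pose out of reach is approached as far as the arm can. A call with a gripper value outside its range is refused whole. "grip" is the finger opening in mm, from 0 to 87.8, set as the call begins (left out, the last holds). The fingers move at their own pace and stop on an object; "grip_force" is the grip in N (left out, the last holds). Time passes only in rows, so rows that do not move let the fingers close. It gives the time, the measured TCP pose, the force, the opening and the grip force at its end, in the units of the state.
- telemetry.get_state(): the state, without advancing time (a new reading comes with each control period).
- cams.read_camera(name): name is "scene" or "side" or "wrist"; returns a dict with "img" (480x640x3 uint8, red, green, blue), "depth" (480x640 float32, mm along the optical axis (not along the pixel's ray), 0 where there is no reading), "fx", "fy", "cx", "cy" (pixels), "T" (4x4, takes a point from camera to world coordinates). Camera axes: x right, y down, z forward; pixel columns grow to the right and rows downward; lengths in mm; the calibration is good to about 2 mm. The wrist camera is an equidistant fisheye: a pixel r from the principal point sees the ray r / f radians off the axis. A picture is of the moment at which its call begins.
- ticket.hand_in(): hands the job in; it is judged then, once.
The state is a dict: "clock": time; "qpos": joint angles; "dq": joint speeds; "effort": joint torques, N m; "eef_pos": TCP position; "eef_rot": TCP orientation; "contact_force": force on the tool from outside, world axes, zero at the start; "moment": the same for the moment, N m; "grip_width": finger opening in mm; "finger_force": force on a finger pad.
Only numpy, scipy, OpenCV 4.12 (cv2) and the standard library are available. Lean on these libraries where they do the work, as an engineer would, in place of code of your own. Each camera call takes 0.05 s, during which the arm holds its last target. There are 200 camera calls.

## Working session

There is one attempt and no reset: what is moved stays moved. The work goes in short steps, Python scripts to look and compute and a tool call to move; the robot and the scene stay as the last step left them, time stands still between calls to the robot, and variables do not carry over. Pictures are saved under pics/ and viewed, at most 10 in all, crops included, and the job is handed in when it is done.

Besides the shell and the picture viewer there is one more tool, called after "Call:" as a command line: name --argument value ..., lists and objects as JSON in quotes. carry_out: Moves the arm, as the interface text tells. Its arguments: {"type":"object","properties":{"motion":{"type":"array","items":{"type":"array"}},"grip":{"type":"number"},"grip_force":{"type":"number"}},"required":["motion"]}

```bash
mkdir -p pics
cat > h.py <<'E'
import numpy as np, cv2
from cell import telemetry, cams, ticket
def grab(n,save=None):
    c=cams.read_camera(n)
    if save: cv2.imwrite(f'pics/{save}.png',c['img'][:,:,::-1])
    np.savez(f'{n}.npz',**{k:np.asarray(v) for k,v in c.items()})
    return c
def cloud(c):
    v,u=np.mgrid[0:480,0:640]; d=c['depth']
    P=np.stack([(u-c['cx'])/c['fx']*d,(v-c['cy'])/c['fy']*d,d,np.ones_like(d)],-1)
    W=P@c['T'].T
    W=W[...,:3]; W[d==0]=np.nan
    return W
E
python3 - <<'E'
from h import *
for n in ['scene','side']:
    c=grab(n,n+'0'); print(n,c['T'].round(2).tolist(),c['fx'])
s=telemetry.get_state(); print(s)
E
```

```text
scene [[-0.88, -0.3, 0.36, 38.67], [-0.47, 0.53, -0.7, 1003.67], [0.02, -0.79, -0.61, 981.8], [0.0, 0.0, 0.0, 1.0]] 496.6934690059114
side [[1.0, 0.01, -0.02, 595.51], [0.02, -0.63, 0.78, -927.49], [-0.01, -0.78, -0.63, 896.54], [0.0, 0.0, 0.0, 1.0]] 496.1826324780803
{'clock': 0.1, 'qpos': array([-1.25598132e+00,  4.23791123e-01,  1.63057698e+00, -1.54804856e-06,
        1.08857974e+00, -1.89926346e-02]), 'dq': array([ 0.00032859, -0.00103491, -0.00366737, -0.00076614, -0.00092096,
        0.00047873]), 'effort': array([ 6.26580550e-04, -5.45612955e+01, -2.74327433e+01,  6.45602262e-02,
        1.87789119e-02, -2.70025419e-05]), 'eef_pos': array([ 204.65337116, -590.02552151,  215.2771343 ]), 'eef_rot': array([-3.14023768e+00, -2.43667487e-05,  3.33808348e-01]), 'contact_force': array([-0.28564338,  0.15002844,  0.13720065]), 'moment': array([ 0.03632099,  0.00264824, -0.03121545]), 'finger_force': 0.0, 'grip_width': 88.03075593572801}
```

View pics/scene0.png

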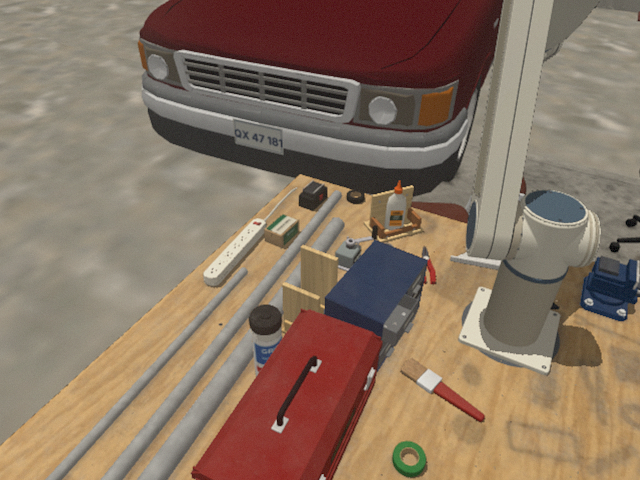

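View pics/side0.png

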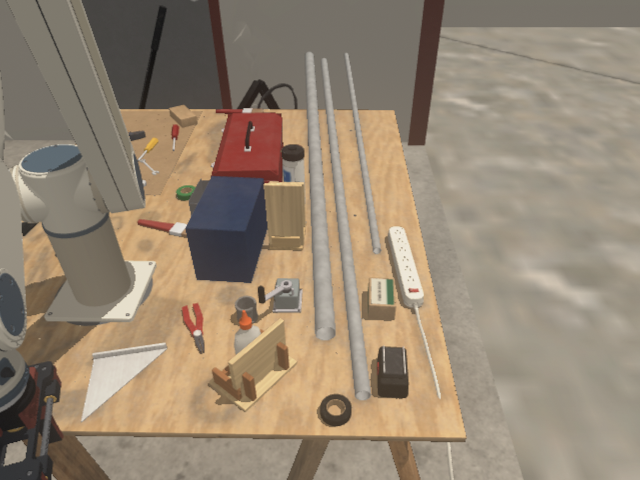

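The scene view shows the bottle in the rack at (397,210), the tall board at (320,270), the short board at (300,300) and the counter at (348,250). In the side view the rack is at (255,365), the board at (285,210), and the lever post at (262,295) points toward the robot. I'll build a metric top view from both depth images.

Run:
```python
from h import *
x0,x1,y0,y1=250,850,-450,350
H=np.zeros((800,600));C=np.zeros((800,600,3),np.uint8)
for n in ['scene','side']:
    c=dict(np.load(n+'.npz')); W=cloud(c); img=c['img']
    m=np.isfinite(W[...,0])&(W[...,2]<260)
    P=W[m];I=img[m]
    m=(P[:,0]>x0)&(P[:,0]<x1)&(P[:,1]>y0)&(P[:,1]<y1);P=P[m];I=I[m]
    for k in np.argsort(P[:,2]):
        i=int(y1-P[k,1]);j=int(P[k,0]-x0)
        if 0<=i<799 and 0<=j<599 and P[k,2]>=H[i,j]: H[i:i+2,j:j+2]=P[k,2];C[i:i+2,j:j+2]=I[k]
np.save('H.npy',H)
hc=cv2.applyColorMap(np.clip(H,0,255).astype(np.uint8),cv2.COLORMAP_JET)
out=np.hstack([C[:,:,::-1],hc])
out=cv2.resize(out,(800,533))
cv2.imwrite('pics/top.png',out)
```

```text
(no output)
```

View pics/top.png

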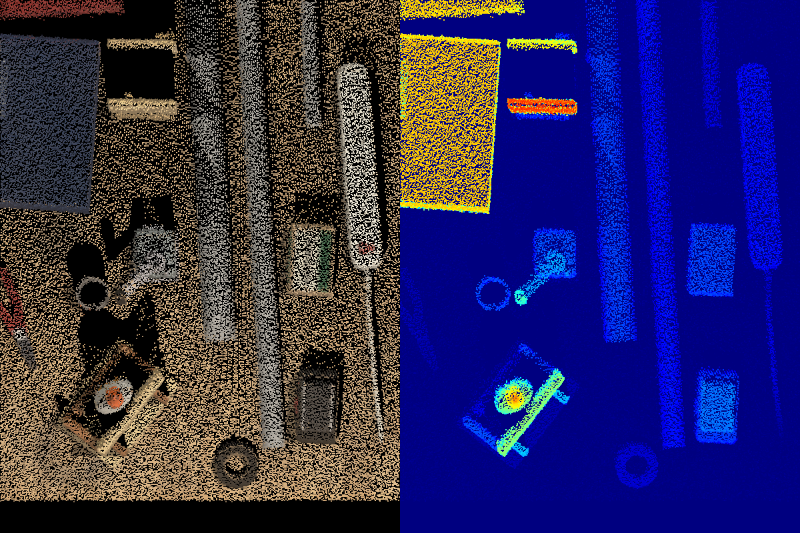

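Run:
```python
from h import *
A=[]
for n in ['scene','side']:
    W=cloud(dict(np.load(n+'.npz'))).reshape(-1,3); A.append(W[np.isfinite(W[:,0])])
def sel(P,x,y,z): return P[(P[:,0]>x[0])&(P[:,0]<x[1])&(P[:,1]>y[0])&(P[:,1]<y[1])&(P[:,2]>z[0])&(P[:,2]<z[1])]
def rep(t,x,y,z):
    for n,P in zip(('scene','side'),A):
        Q=sel(P,x,y,z)
        if len(Q)>5:
            r=cv2.minAreaRect(Q[:,:2].astype(np.float32))
            print(t,n,len(Q),'mean',Q.mean(0).round(1),'rect',np.round(r[0],1),np.round(r[1],1),round(r[2],1),'z',np.percentile(Q[:,2],[5,95]).round(1))
rep('bench',(600,640),(-300,-250),(-20,20))
rep('walltop',(380,510),(-350,-190),(124,133))
rep('wall',(380,510),(-350,-190),(60,120))
rep('rackall',(320,530),(-380,-150),(6,50))
rep('neck',(390,460),(-290,-200),(148,165))
rep('nozzle',(390,460),(-290,-200),(170,195))
rep('body',(390,460),(-290,-200),(60,138))
rep('tall top',(400,530),(150,230),(206,214))
rep('tall',(400,530),(150,230),(100,204))
rep('short top',(400,530),(250,310),(156,164))
rep('holder',(390,550),(150,320),(35,50))
rep('post top',(410,450),(-120,-75),(105,114))
rep('post',(410,450),(-120,-75),(78,104))
rep('arm',(420,520),(-110,-10),(66,75))
rep('housing',(440,530),(-90,10),(45,56))
rep('base',(430,540),(-90,20),(3,56))
rep('coup',(360,420),(-120,-60),(45,55))
rep('cab',(250,420),(20,300),(165,180))
rep('tool',(250,500),(310,345),(100,210))
```

```text
bench scene 100 mean [ 6.209e+02 -2.733e+02 -4.000e-01] rect [ 619.8 -275.2] [39.6 49.2] 0.8 z [-4.3  2.9]
bench side 354 mean [ 620.2 -276.1    1.5] rect [ 620.7 -275.2] [38.4 49.5] 0.2 z [-1.3  4.2]
walltop scene 178 mean [ 437.4 -253.   128.2] rect [ 426.9 -251.6] [146.   62.1] 51.6 z [124.6 132.3]
walltop side 521 mean [ 439.8 -271.4  129.7] rect [ 429.3 -258.7] [148.   57.9] 51.6 z [125.1 132.6]
wall scene 689 mean [ 434.8 -243.    91.4] rect [ 423.  -249.4] [151.4  65.3] 49.5 z [ 63.  117.2]
wall side 1437 mean [ 444.5 -280.3   90.9] rect [ 450.3 -281. ] [135.3  83.9] 24.9 z [ 63.7 117.3]
rackall scene 980 mean [ 412.1 -236.4   24.8] rect [ 434.6 -235.8] [203.  114.5] 49.2 z [ 7.4 47.7]
rackall side 1747 mean [ 433.  -290.6   21.4] rect [ 427.5 -266.3] [225.3 201.8] 87.6 z [ 7.7 47. ]
neck scene 43 mean [ 417.8 -237.9  156.9] rect [ 418.5 -239. ] [22.8 15.6] 14.4 z [150.2 162.8]
neck side 101 mean [ 423.6 -254.7  158.4] rect [ 423.6 -250.3] [25.  23.1] 25.7 z [149.1 164.2]
nozzle scene 16 mean [ 419.7 -242.7  177.8] rect [ 419.6 -241.9] [ 6.8 10.9] 52.6 z [170.4 186.4]
nozzle s
[... 1815 characters left out ...]
.2] rect [499.  -32.3] [ 79.3 113.4] 71.0 z [ 7.  53.6]
base side 892 mean [488.1 -50.1  26.3] rect [484.9 -34.8] [109.2 109.3] 0.2 z [ 3.4 54.8]
coup scene 12 mean [ 386.7 -108.8   49.6] rect [ 386.9 -108.7] [ 6.9 29. ] 87.9 z [47.6 52.2]
coup side 156 mean [389.  -89.7  50.9] rect [389.2 -90.9] [49.7 50.9] 81.7 z [46.2 54. ]
cab scene 4389 mean [318.9 181.3 170.9] rect [334.5 167.8] [262.3 169.1] 89.9 z [168.2 173.6]
cab side 3061 mean [322.1 151.9 173.9] rect [335.  163.4] [266.1 169.9] 89.9 z [170.5 176.6]
tool scene 455 mean [328.1 337.4 168.7] rect [340.9 336. ] [181.7  19.9] 0.7 z [164.1 171.6]
tool side 623 mean [350.1 333.3 161.6] rect [342.8 332.8] [184.7  24.2] 0.0 z [140.6 174.4]
```

Call:
carry_out --motion '[[[24, 38, 6], [0, 0, 0]], [[24, 38, 6], [0, 0, 0]], [[24, 38, 6], [0, 0, 0]], [[24, 38, 6], [0, 0, 0]], [[24, 38, 6], [0, 0, 0]], [[24, 38, 6], [0, 0, 0]], [[24, 38, 6], [0, 0, 0]], [[24, 38, 6], [0, 0, 0]]]' --grip 80

```text
clock: 0.9
eef_pos: [397.3, -284.7, 264.1]
eef_rot: [-3.141, 0.0, 0.334]
contact_force: [0.9, -0.3, -0.5]
grip_width: 80.4
finger_force: 0.0
```

Call:
carry_out --motion '[[[12, 19, 0], [0, 0, 0]], [[12, 19, 0], [0, 0, 0]], [[0, 0, -30], [0, 0, 0]], [[0, 0, -30], [0, 0, 0]], [[0, 0, -25], [0, 0, 0]], [[0, 0, -15], [0, 0, 0]], [[0, 0, 0], [0, 0, 0]]]'

```text
clock: 1.6
eef_pos: [419.2, -247.4, 161.8]
eef_rot: [-3.138, 0.003, 0.334]
contact_force: [-0.5, -0.3, -0.5]
grip_width: 80.2
finger_force: 0.0
```

Call:
carry_out --motion '[[[0, 0, 0], [0, 0, 0]], [[0, 0, 0], [0, 0, 0]], [[0, 0, 0], [0, 0, 0]], [[0, 0, 0], [0, 0, 0]], [[0, 0, 0], [0, 0, 0]], [[0, 0, 0], [0, 0, 0]], [[0, 0, 0], [0, 0, 0]]]' --grip 15 --grip_force 30

```text
clock: 2.3
eef_pos: [420.8, -248.5, 164.1]
eef_rot: [3.141, -0.0, 0.334]
contact_force: [0.3, -0.6, -0.4]
grip_width: 27.7
finger_force: 0.0
```

Call:
carry_out --motion '[[[0, 0, 0], [0, 0, 0]], [[0, 0, 0], [0, 0, 0]], [[0, 0, 0], [0, 0, 0]], [[0, 0, 0], [0, 0, 0]]]'

```text
clock: 2.7
eef_pos: [420.8, -248.5, 163.9]
eef_rot: [-3.141, 0.0, 0.334]
contact_force: [0.2, 0.3, 0.8]
grip_width: 15.4
finger_force: 0.0
```

Run:
```python
from h import *
c=grab('wrist','w1'); print(c['T'].round(2).tolist(),c['fx'],c['cx'],c['cy'])
c=grab('side'); cv2.imwrite('pics/s1.png',np.vstack([cv2.resize(c['img'][270:420,180:380],(800,600),interpolation=2)])[:,:,::-1])
```

```text
[[0.33, -0.91, -0.25, 488.71], [-0.94, -0.32, -0.09, -226.46], [0.0, 0.26, -0.97, 331.19], [0.0, 0.0, 0.0, 1.0]] 371.64829954431775 320.03074442854046 245.4385887629723
```

View pics/s1.png

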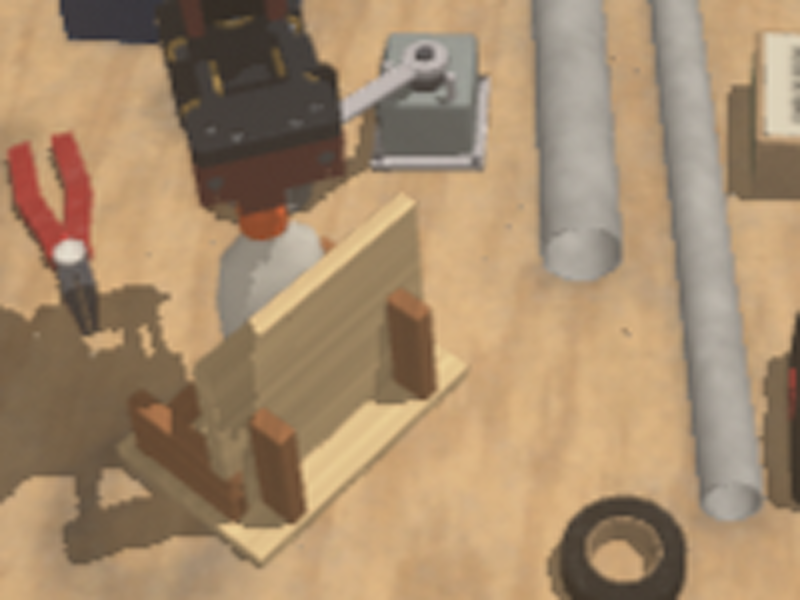

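View pics/w1.png

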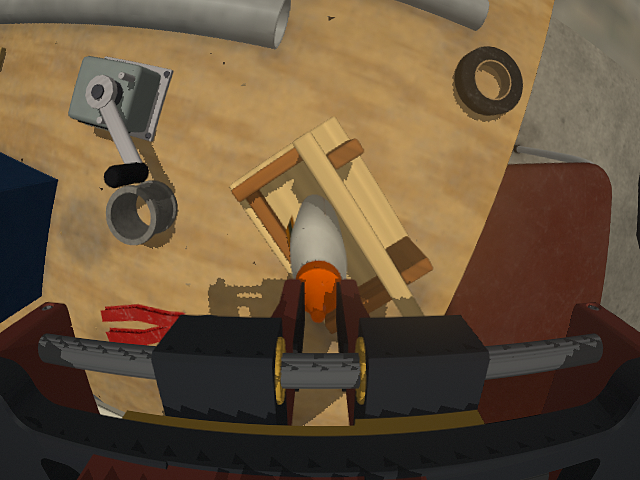

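The neck's orange blob is at (318,285) in the wrist view, and the fingertips reach about (300,280) and (342,280). They may be beside the neck. I'll project the expected points to check.

```bash
cat >> h.py <<'E'
def wproj(c,p):
    q=np.linalg.inv(c['T'])@np.r_[p,1]; q=q[:3]
    th=np.arctan2(np.hypot(q[0],q[1]),q[2]); a=np.arctan2(q[1],q[0])
    return np.array([c['cx']+c['fx']*th*np.cos(a),c['cy']+c['fy']*th*np.sin(a)])
def wcloud(c):
    v,u=np.mgrid[0:480,0:640]; d=c['depth']
    x=(u-c['cx'])/c['fx'];y=(v-c['cy'])/c['fy'];th=np.hypot(x,y)+1e-9
    t=np.tan(np.minimum(th,1.5))/th
    W=(np.stack([x*t*d,y*t*d,d,np.ones_like(d)],-1)@c['T'].T)[...,:3]; W[d==0]=np.nan
    return W
E
python3 - <<'E'
from h import *
c=dict(np.load('wrist.npz')); print(telemetry.get_state()['grip_width'],telemetry.get_state()['eef_pos'])
for p in [(421,-248,150),(421,-248,166),(421,-248,189),(421,-247,146)]: print(p,wproj(c,p).round())
W=wcloud(c)
I=c['img'].astype(int); m=(I[...,0]>200)&(I[...,1]<130)&(I[...,2]<60)&(np.isfinite(W[...,0]))
v,u=np.where(m); print(len(v)); Q=W[m]; k=(Q[:,2]>120)&(Q[:,2]<200); Q=Q[k]
print(np.percentile(Q,[1,10,50,90,99],axis=0).round(1), u[k].min(),u[k].max(),v[k].min(),v[k].max())
for z in range(140,195,5):
    q=Q[(Q[:,2]>z)&(Q[:,2]<z+5)]
    if len(q)>4: print(z,len(q),q.min(0).round(),q.max(0).round())
E
```

```text
15.104303913799255 [ 420.77615757 -248.4669217   163.9528209 ]
(421, -248, 150) [316. 286.]
(421, -248, 166) [316. 298.]
(421, -248, 189) [315. 320.]
(421, -247, 146) [314. 283.]
209
[[ 426.6 -254.2  158. ]
 [ 429.8 -252.8  158.7]
 [ 431.7 -246.9  159.8]
 [ 433.2 -240.8  161.2]
 [ 433.7 -238.3  162. ]] 300 336 269 285
155 120 [ 426. -255.  157.] [ 434. -238.  160.]
160 89 [ 426. -254.  160.] [ 433. -239.  163.]
```

Call:
carry_out --motion '[[[0, 0, 0], [0, 0, 0]], [[0, 0, 0], [0, 0, 0]]]' --grip 8 --grip_force 8

```text
clock: 3.0
eef_pos: [420.8, -248.4, 163.9]
eef_rot: [-3.141, 0.0, 0.334]
contact_force: [0.2, -0.5, -0.0]
grip_width: 11.4
finger_force: 7.8
```

Run:
```python
from h import *
c=grab('wrist'); W=wcloud(c)
for v in range(240,330,6):
    print(v,[ (tuple(W[v,u].round().astype(int)) if np.isfinite(W[v,u,0]) else None, tuple(c['img'][v,u])[0]) for u in (292,300,318,336,344)])
cv2.imwrite('pics/w2.png',cv2.resize(c['img'][180:340,220:420],(800,600),interpolation=2)[:,:,::-1])
```

```text
240 [((np.int64(431), np.int64(-229), np.int64(113)), np.uint8(115)), ((np.int64(436), np.int64(-233), np.int64(127)), np.uint8(157)), ((np.int64(440), np.int64(-242), np.int64(131)), np.uint8(175)), ((np.int64(442), np.int64(-253), np.int64(123)), np.uint8(156)), ((np.int64(418), np.int64(-274), np.int64(8)), np.uint8(114))]
246 [((np.int64(429), np.int64(-230), np.int64(120)), np.uint8(124)), ((np.int64(433), np.int64(-234), np.int64(128)), np.uint8(154)), ((np.int64(437), np.int64(-243), np.int64(133)), np.uint8(178)), ((np.int64(439), np.int64(-254), np.int64(125)), np.uint8(152)), ((np.int64(435), np.int64(-261), np.int64(104)), np.uint8(123))]
252 [((np.int64(427), np.int64(-231), np.int64(126)), np.uint8(119)), ((np.int64(430), np.int64(-235), np.int64(130)), np.uint8(146)), ((np.int64(435), np.int64(-244), np.int64(135)), np.uint8(177)), ((np.int64(436), np.int64(-254), np.int64(128)), np.uint8(150)), ((np.int64(434), np.int64(-261), np.int64(115)), np.uint8(133))]
258 [((np.int64(424), np.int64(-232), np.int64(125)), np.uint8(113)), ((np.int64(427), np.int64(-236), np.int64(
[... 3107 characters left out ...]
5), np.int64(-255), np.int64(205)), np.uint8(55))]
318 [((np.int64(429), np.int64(-237), np.int64(211)), np.uint8(54)), ((np.int64(430), np.int64(-239), np.int64(211)), np.uint8(41)), ((np.int64(421), np.int64(-249), np.int64(187)), np.uint8(119)), ((np.int64(433), np.int64(-252), np.int64(207)), np.uint8(26)), ((np.int64(436), np.int64(-254), np.int64(212)), np.uint8(54))]
324 [((np.int64(429), np.int64(-237), np.int64(215)), np.uint8(51)), ((np.int64(429), np.int64(-240), np.int64(212)), np.uint8(34)), ((np.int64(326), np.int64(-281), np.int64(-1)), np.uint8(74)), ((np.int64(432), np.int64(-252), np.int64(211)), np.uint8(23)), ((np.int64(435), np.int64(-254), np.int64(215)), np.uint8(53))]
```

View pics/w2.png

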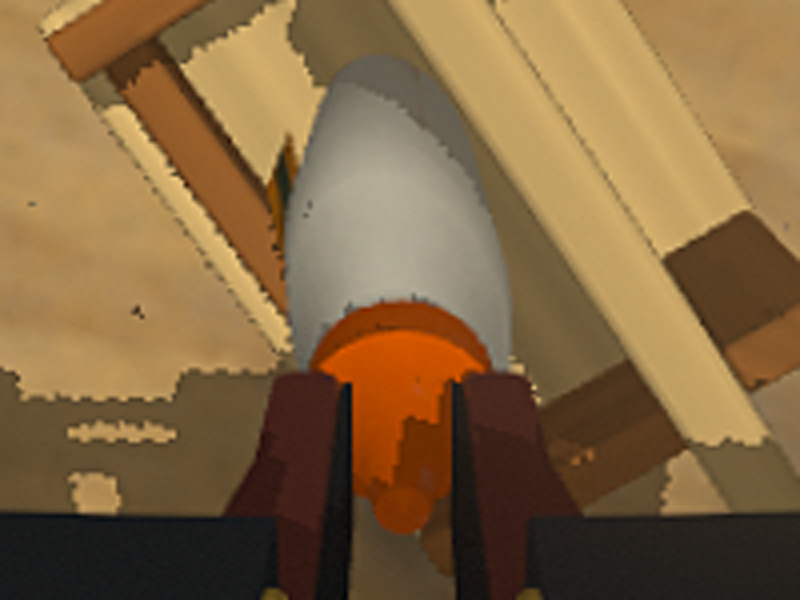

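The fingers really did close on the nozzle: the tips end at about z 168, above the neck rim at about 162. I'll open, go lower while watching the force, and close again.

Call:
carry_out --motion '[[[0, 0, 0], [0, 0, 0]], [[0, 0, 0], [0, 0, 0]], [[0, 0, 0], [0, 0, 0]], [[0, 0, 0], [0, 0, 0]], [[0, 0, -4], [0, 0, 0]], [[0, 0, -4], [0, 0, 0]], [[0, 0, 0], [0, 0, 0]]]' --grip 50

```text
clock: 3.75
eef_pos: [420.4, -248.2, 155.3]
eef_rot: [-3.141, 0.001, 0.334]
contact_force: [0.2, 0.8, -0.5]
grip_width: 50.1
finger_force: 0.0
```

Call:
carry_out --motion '[[[0, 0, -3], [0, 0, 0]], [[0, 0, 0], [0, 0, 0]]]'

```text
clock: 3.95
eef_pos: [420.6, -248.4, 152.6]
eef_rot: [-3.141, 0.0, 0.334]
contact_force: [0.1, -0.5, -0.3]
grip_width: 50.0
finger_force: 0.0
```

Call:
carry_out --motion '[[[0, 0, -3], [0, 0, 0]], [[0, 0, 0], [0, 0, 0]]]'

```text
clock: 4.15
eef_pos: [420.6, -248.4, 149.7]
eef_rot: [-3.141, 0.0, 0.334]
contact_force: [0.0, 0.6, 0.2]
grip_width: 49.9
finger_force: 0.0
```

Call:
carry_out --motion '[[[0, 0, 0], [0, 0, 0]], [[0, 0, 0], [0, 0, 0]], [[0, 0, 0], [0, 0, 0]], [[0, 0, 0], [0, 0, 0]], [[0, 0, 0], [0, 0, 0]], [[0, 0, 0], [0, 0, 0]]]' --grip 12 --grip_force 25

```text
clock: 4.75
eef_pos: [420.8, -248.5, 150.0]
eef_rot: [-3.142, -0.0, 0.334]
contact_force: [-0.5, 0.1, 0.6]
grip_width: 22.1
finger_force: 25.0
```

Call:
carry_out --motion '[[[0, 0, 10], [0, 0, 0]], [[0, 0, 20], [0, 0, 0]], [[0, 0, 30], [0, 0, 0]], [[0, 0, 30], [0, 0, 0]], [[0, 0, 30], [0, 0, 0]], [[0, 0, 20], [0, 0, 0]], [[0, 0, 10], [0, 0, 0]]]'

```text
clock: 5.45
eef_pos: [421.3, -248.8, 302.4]
eef_rot: [3.139, -0.002, 0.334]
contact_force: [-0.1, 0.5, -1.8]
grip_width: 22.1
finger_force: 25.0
```

Call:
carry_out --motion '[[[10, -2, 0], [0, 0, 0]], [[24, -3, 0], [0, 0, 0]], [[30, -4, 0], [0, 0, 0]], [[30, -4, 0], [0, 0, 0]], [[24, -3, 0], [0, 0, 0]], [[15, -1, 0], [0, 0, 0]], [[7, 0, 0], [0, 0, 0]], [[0, 0, 0], [0, 0, 0]]]'

```text
clock: 6.25
eef_pos: [561.1, -265.1, 298.2]
eef_rot: [-3.14, 0.002, 0.334]
contact_force: [-0.0, 0.5, -2.2]
grip_width: 22.2
finger_force: 25.0
```

Call:
carry_out --motion '[[[0, 0, -15], [0, 0, 0]], [[0, 0, -30], [0, 0, 0]], [[0, 0, -35], [0, 0, 0]], [[0, 0, -35], [0, 0, 0]], [[0, 0, -20], [0, 0, 0]], [[0, 0, -10], [0, 0, 0]], [[0, 0, -4], [0, 0, 0]], [[0, 0, 0], [0, 0, 0]]]'

```text
clock: 7.05
eef_pos: [560.6, -265.6, 151.1]
eef_rot: [3.142, -0.0, 0.334]
contact_force: [0.1, -0.3, -1.8]
grip_width: 22.6
finger_force: 25.0
```

Call:
carry_out --motion '[[[0, 0, -5], [0, 0, 0]], [[0, 0, -3], [0, 0, 0]], [[0, 0, 0], [0, 0, 0]]]'

```text
clock: 7.35
eef_pos: [560.8, -265.5, 143.1]
eef_rot: [3.141, -0.0, 0.334]
contact_force: [0.1, -0.8, -2.2]
grip_width: 22.6
finger_force: 25.0
```

Call:
carry_out --motion '[[[0, 0, -2], [0, 0, 0]], [[0, 0, 0], [0, 0, 0]]]'

```text
clock: 7.55
eef_pos: [560.8, -265.5, 140.9]
eef_rot: [3.142, -0.0, 0.334]
contact_force: [0.6, 0.6, -2.0]
grip_width: 22.3
finger_force: 25.0
```

Call:
carry_out --motion '[[[0, 0, -1], [0, 0, 0]], [[0, 0, 0], [0, 0, 0]]]'

```text
clock: 7.75
eef_pos: [560.9, -265.6, 140.1]
eef_rot: [3.141, -0.0, 0.334]
contact_force: [0.1, 0.2, -1.4]
grip_width: 22.5
finger_force: 25.0
```

Call:
carry_out --motion '[[[0, 0, -1], [0, 0, 0]], [[0, 0, 0], [0, 0, 0]]]'

```text
clock: 7.95
eef_pos: [561.5, -265.9, 140.1]
eef_rot: [3.14, -0.001, 0.334]
contact_force: [-1.0, -0.5, 4.3]
grip_width: 22.5
finger_force: 25.0
```

Call:
carry_out --motion '[[[0, 0, 0.5], [0, 0, 0]], [[0, 0, 0], [0, 0, 0]], [[0, 0, 0], [0, 0, 0]], [[0, 0, 0], [0, 0, 0]], [[0, 0, 0], [0, 0, 0]], [[0, 0, 0], [0, 0, 0]]]' --grip 60

```text
clock: 8.55
eef_pos: [560.7, -265.4, 139.3]
eef_rot: [-3.141, 0.0, 0.334]
contact_force: [0.5, 0.3, 0.8]
grip_width: 59.8
finger_force: 0.0
```

Call:
carry_out --motion '[[[0, 0, 10], [0, 0, 0]], [[0, 0, 25], [0, 0, 0]], [[0, 0, 30], [0, 0, -2]], [[0, 0, 35], [0, 0, -3]], [[-5, 25, 35], [0, 0, -4]], [[-5, 40, 20], [0, 0, -4]], [[-8, 44, 10], [0, 0, -4]], [[-10, 45, 0], [0, 0, -2]]]'

```text
clock: 9.35
eef_pos: [533.5, -110.5, 307.4]
eef_rot: [3.141, -0.005, -0.001]
contact_force: [0.9, 0.9, -0.4]
grip_width: 60.1
finger_force: 0.0
```

Call:
carry_out --motion '[[[-8, 38, 0], [0, 0, 0]], [[-10, 45, 0], [0, 0, 0]], [[-10, 45, 0], [0, 0, 0]], [[-10, 45, 0], [0, 0, 0]], [[-10, 45, 0], [0, 0, 0]], [[-10, 40, 0], [0, 0, 0]], [[-10, 30, 0], [0, 0, 0]], [[-3, 14, 0], [0, 0, 0]]]' --grip 50

```text
clock: 10.15
eef_pos: [460.9, 192.7, 305.3]
eef_rot: [-3.141, -0.001, 0.005]
contact_force: [-0.8, -0.6, -0.3]
grip_width: 50.1
finger_force: 0.0
```

Run:
```python
from h import *
c=grab('wrist','w3'); W=wcloud(c); print(telemetry.get_state()['eef_pos'],telemetry.get_state()['qpos'])
m=(W[...,2]>195)&(W[...,2]<220)&(abs(W[...,0]-463)<75)&(abs(W[...,1]-191)<25)
Q=W[m];print(len(Q),Q.mean(0),cv2.minAreaRect(Q[:,:2].astype(np.float32)),np.percentile(Q[:,2],[5,50,95]))
for a in range(405,525,15):
    q=Q[abs(Q[:,0]-a)<7]
    if len(q)>3: print(a,len(q),q[:,1].min().round(1),q[:,1].max().round(1))
c=grab('side');W=cloud(c)
def rep(t,x,y,z):
    m=(W[...,0]>x[0])&(W[...,0]<x[1])&(W[...,1]>y[0])&(W[...,1]<y[1])&(W[...,2]>z[0])&(W[...,2]<z[1]);Q=W[m]
    print(t,len(Q),Q.mean(0).round(1), Q[:,2].max())
    return m
rep('bottle',(510,620),(-320,-200),(10,200));rep('nozz',(510,620),(-320,-200),(165,200));
m=rep('wall',(400,520),(-350,-200),(126,134))
```

```text
[461.12671882 193.21896353 305.19885628] [3.72483926e-01 1.35568067e-01 1.80803239e+00 8.53352271e-04
 1.19687133e+00 1.93831228e+00]
2119 [466.69453892 189.14486019 208.22593225] ((463.4624938964844, 189.11083984375), (12.211649894714355, 99.6732406616211), 88.94034576416016) [206.8341896  208.33799857 209.55314799]
420 227 184.7 195.6
435 270 183.4 195.6
450 284 183.5 195.6
465 311 183.0 194.9
480 313 183.2 194.9
495 329 182.6 194.3
510 266 182.1 194.3
bottle 1302 [ 561.8 -276.9   86.8] 181.40571229347574
nozz 36 [ 562.1 -267.4  173. ] 181.40571229347574
wall 397 [ 445.6 -274.2  131. ] 133.94389938175811
```

Call:
carry_out --motion '[[[2.4, -4, -5], [0, 0, -1.35]], [[0, 0, -30], [0, 0, 0]], [[0, 0, -35], [0, 0, 0]], [[0, 0, -30], [0, 0, 0]], [[0, 0, -17], [0, 0, 0]], [[0, 0, -6], [0, 0, 0]], [[0, 0, 0], [0, 0, 0]]]'

```text
clock: 10.95
eef_pos: [464.3, 185.1, 180.8]
eef_rot: [3.141, 0.002, -0.024]
contact_force: [0.3, 0.1, 0.7]
grip_width: 50.3
finger_force: 0.0
```

Call:
carry_out --motion '[[[0, 0, 0], [0, 0, 0]], [[0, 0, 0], [0, 0, 0]], [[0, 0, 0], [0, 0, 0]], [[0, 0, 0], [0, 0, 0]], [[0, 0, 0], [0, 0, 0]], [[0, 0, 0], [0, 0, 0]], [[0, 0, 0], [0, 0, 0]]]' --grip 4 --grip_force 25

```text
clock: 11.65
eef_pos: [464.5, 186.9, 181.8]
eef_rot: [-3.141, -0.001, -0.021]
contact_force: [0.1, 1.8, 2.1]
grip_width: 12.0
finger_force: 24.9
```

Call:
carry_out --motion '[[[0, 0, 6], [0, 0, 0]], [[0, 0, 16], [0, 0, 0]], [[0, 0, 28], [0, 0, 0]], [[0, 0, 32], [0, 0, 0]], [[0, 0, 32], [0, 0, 0]], [[0, -8, 24], [0, 0, 0]], [[0, -20, 12], [0, 0, 0]], [[0, -30, 0], [0, 0, 4]]]'

```text
clock: 12.45
eef_pos: [464.9, 128.6, 333.7]
eef_rot: [-3.141, -0.003, 0.051]
contact_force: [-0.4, -0.1, -1.6]
grip_width: 11.4
finger_force: 25.0
```

Run:
```python
from h import *
s=telemetry.get_state();print(s['eef_pos'],s['grip_width'],s['contact_force'])
c=grab('side');W=cloud(c)
m=(W[...,0]>370)&(W[...,0]<520)&(W[...,1]>-350)&(W[...,1]<-180)
# wall top: z 127..134
def fit(z0,z1,extra=None):
    k=m&(W[...,2]>z0)&(W[...,2]<z1)
    if extra is not None:k&=extra
    Q=W[k];return Q
Q=fit(126,136);print(len(Q),cv2.minAreaRect(Q[:,:2].astype(np.float32)))
r=np.deg2rad(-38)
for deg in (-36,-37,-38,-39,-40):
    r=np.deg2rad(deg);rx=np.array([np.cos(r),np.sin(r)])
    d=Q[:,:2]@rx; print(deg,d.std(),d.mean())
r=np.deg2rad(-38);rx=np.array([np.cos(r),np.sin(r)]);ry=np.array([-rx[1],rx[0]])
for z0,z1 in ((126,136),(80,120),(46,54),(20,28),(5,14)):
    Q=fit(z0,z1)
    if len(Q)>5:
        a=Q[:,:2]@rx;b=Q[:,:2]@ry;print(z0,len(Q),'x',np.percentile(a,[1,10,50,90,99]).round(1),'y',np.percentile(b,[1,10,50,90,99]).round(1))
# back wall plane
k=m&(W[...,2]>70)&(W[...,2]<122)&((W[...,:2]@rx)>475)
Q=W[k];u=np.linalg.svd(Q-Q.mean(0))[2][2];print('plane',len(Q),Q.mean(0),u,np.degrees(np.arctan2(u[1],u[0])))
```

```text
[464.94173676 128.6361969  333.71519949] 11.371022968905876 [-0.43810722 -0.08425717 -1.5796812 ]
430 ((446.3470764160156, -271.64617919921875), (148.7274932861328, 15.082733154296875), 51.97981262207031)
-36 4.105586707035192 521.7172525326039
-37 3.874055103489183 520.9672489869657
-38 3.775711645158071 520.0585537705633
-39 3.820974381449063 518.9914436807619
-40 4.004925019202999 517.7662437696324
126 430 x [512.1 514.7 520.4 524.5 525.6] y [-12.2  -0.7  55.1 116.8 132.4]
80 864 x [515.8 522.8 524.2 528.  546.4] y [-13.3  -4.5  50.6 115.  131.9]
46 231 x [455.2 483.5 523.4 544.9 548.3] y [-13.7 -12.2   5.3 105.1 123.5]
20 167 x [450.8 483.9 523.8 546.  548.9] y [-13.7 -12.7  26.4 105.1 112.4]
5 754 x [464.1 516.  537.7 549.  575. ] y [-19.2 -15.   49.7 113.8 143.9]
plane 1127 [ 447.86671565 -281.19603654   94.35129184] [ 0.76946674 -0.6161192   0.16827976] -38.684581286341306
```

Call:
carry_out --motion '[[[-1, -25, 0], [0, 0, 4]], [[-2, -40, 0], [0, 0, 6]], [[-2, -45, 0], [0, 0, 6]], [[-2, -45, 0], [0, 0, 6]], [[-3, -45, 0], [0, 0, 6]], [[-3, -45, 0], [0, 0, 6]], [[-3, -40, 0], [0, 0, 6]], [[-3, -30, 0], [0, 0, 5]]]'

```text
clock: 13.3
eef_pos: [444.2, -188.7, 331.4]
eef_rot: [-3.141, 0.001, 0.836]
contact_force: [0.9, 0.4, -1.6]
grip_width: 11.4
finger_force: 25.0
```

Call:
carry_out --motion '[[[-2, -25, 0], [0, 0, 3.9]], [[0, -20, 0], [0, 0, 0]], [[0, -15, 0], [0, 0, 0]], [[0, -12, 0], [0, 0, 0]], [[0, -8, 0], [0, 0, 0]], [[0, -5, 0], [0, 0, 0]], [[0, 0, 0], [0, 0, 0]]]'

```text
clock: 14.0
eef_pos: [443.2, -271.6, 331.4]
eef_rot: [-3.141, 0.0, 0.902]
contact_force: [-0.6, 1.3, -1.3]
grip_width: 11.8
finger_force: 25.0
```

Call:
carry_out --motion '[[[0, 0, 0], [2.47, 3.14, 0]], [[0, 0, 0], [3.1, 3.93, 0]], [[0, 0, 0], [2.47, 3.14, 0]], [[0, 0, 0], [1.24, 1.57, 0]], [[0, 0, 0], [0, 0, 0]], [[0, 0, 0], [0, 0, 0]]]'

```text
clock: 14.6
eef_pos: [443.3, -271.1, 331.3]
eef_rot: [-2.88, 0.0, 0.903]
contact_force: [0.2, 0.3, -1.6]
grip_width: 11.8
finger_force: 25.0
```

Run:
```python
from h import *
from scipy.spatial.transform import Rotation as R
s=telemetry.get_state();print(s['eef_pos'],s['eef_rot'],s['qpos'],s['grip_width'])
M=R.from_euler('xyz',s['eef_rot']).as_matrix();print(M.round(3))
c=grab('wrist','w4');W=wcloud(c)
r=np.deg2rad(-38.2);rx=np.array([np.cos(r),np.sin(r)]);ry=np.array([-rx[1],rx[0]])
m=(W[...,0]>340)&(W[...,0]<540)&(W[...,1]>-370)&(W[...,1]<-140)
for z0,z1 in ((122,136),(44,53),(20,27),(6,13)):
    Q=W[m&(W[...,2]>z0)&(W[...,2]<z1)]
    if len(Q)>5:
        a=Q[:,:2]@rx;b=Q[:,:2]@ry;print(z0,len(Q),'x',np.percentile(a,[1,10,50,90,99]).round(1),'y',np.percentile(b,[1,10,50,90,99]).round(1),np.median(Q[:,2]),cv2.minAreaRect(Q[:,:2].astype(np.float32)))
```

```text
[ 443.32074892 -271.06822782  331.3046207 ] [-2.88038077e+00  4.49420708e-04  9.02520835e-01] [-0.5845838   0.28715878  1.57952815  0.02117056  1.53528723  0.08022887] 11.758749744131224
[[ 0.62   0.758 -0.203]
 [ 0.785 -0.599  0.16 ]
 [-0.    -0.258 -0.966]]
122 1761 x [512.8 514.3 519.4 524.3 525.4] y [-10.    5.7  65.  121.5 133.5] 128.28812173907147 ((445.45953369140625, -272.99664306640625), (147.38235473632812, 13.144641876220703), 51.95499801635742)
44 836 x [449.3 460.  482.4 524.9 570.9] y [-12.3  -9.  123.7 133.2 134.7] 48.37031887682761 ((446.3374938964844, -273.75994873046875), (148.3122100830078, 141.7215576171875), 52.318965911865234)
20 664 x [447.4 450.4 457.3 524.8 583.9] y [ -0.8   7.5  81.2 116.8 127.5] 22.268604613286072 ((451.4532470703125, -269.6690979003906), (130.42449951171875, 144.5220184326172), 58.11808776855469)
6 4589 x [441.1 463.6 489.7 543.6 549.7] y [ -9.6  17.3  70.3 128.4 140.2] 8.511846477170877 ((441.93988037109375, -269.23492431640625), (159.62921142578125, 150.521484375), 51.94949722290039)
```

View pics/w4.png

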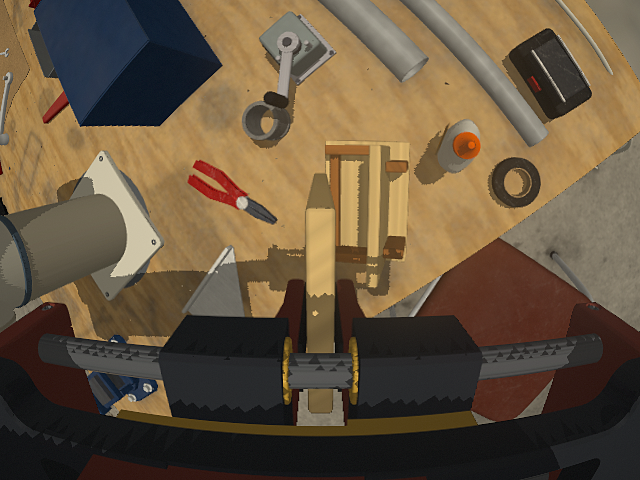

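The picture shows the bottle upright at (465,150). The gripped board is tilted with its foot over the bay at (318,190), and the rack is at (365,205). I'll measure how the board sits in the hand before lowering it.

Run:
```python
from h import *
from scipy.spatial.transform import Rotation as R
s=telemetry.get_state();c=dict(np.load('wrist.npz'));W=wcloud(c)
M=R.from_euler('xyz',s['eef_rot']).as_matrix();T=(W-s['eef_pos'])@M
Q=[]
for v in range(190,312,10):
    row=T[v,295:345];row=row[np.isfinite(row[:,0])]
    k=(abs(row[:,0]-50)<12)&(abs(row[:,1])<18); q=row[k]
    if len(q)>3: print(v,len(q),np.median(q,0).round(1),q[:,1].min().round(1),q[:,1].max().round(1))
m=np.zeros((480,640),bool);m[165:315,295:345]=True
q=T[m&(abs(T[...,0]-50)<6)&(abs(T[...,1])<18)];print('zmax',np.percentile(q[:,2],[1,99]))
q=T[m&(abs(T[...,0])<62)&(abs(T[...,1])<25)&(T[...,2]>100)];print(np.percentile(q,[1,50,99],axis=0).round(1))
```

```text
190 21 [47.6  2.1 31.3] -3.4 7.6
200 25 [47.6  2.1 -6.3] -3.3 7.4
210 29 [ 46.6   2.1 -26.4] -3.3 7.5
220 31 [ 42.7   2.1 -26.7] -3.8 7.9
230 30 [ 38.7   2.3 -26.7] -3.8 8.0
zmax [-27.7398408  347.25120359]
[[-61.4 -24.8 105.2]
 [ 24.5  -1.9 344.8]
 [ 47.6  24.8 352.5]]
```

Call:
carry_out --motion '[[[-1.2, 0.9, -10], [0, 0, 0]], [[0, 0, -25], [0, 0, 0]], [[0, 0, -28], [0, 0, 0]], [[0, 0, -28], [0, 0, 0]], [[0, 0, -22], [0, 0, 0]], [[0, 0, -15], [0, 0, 0]], [[0, 0, -8], [0, 0, 0]], [[0, 0, 0], [0, 0, 0]]]'

```text
clock: 15.45
eef_pos: [441.6, -270.3, 194.8]
eef_rot: [-2.879, 0.001, 0.902]
contact_force: [-0.2, 0.8, -1.5]
grip_width: 11.9
finger_force: 25.0
```

Call:
carry_out --motion '[[[0, 0, -5], [0, 0, 0]], [[0, 0, -4], [0, 0, 0]], [[0, 0, 0], [0, 0, 0]]]'

```text
clock: 15.75
eef_pos: [442.0, -270.6, 186.5]
eef_rot: [-2.88, 0.0, 0.902]
contact_force: [-1.1, -0.2, -1.6]
grip_width: 11.6
finger_force: 25.0
```

Call:
carry_out --motion '[[[0, 0, -3], [0, 0, 0]], [[0, 0, -2], [0, 0, 0]], [[0, 0, 0], [0, 0, 0]]]'

```text
clock: 16.05
eef_pos: [441.9, -270.5, 181.3]
eef_rot: [-2.88, 0.0, 0.902]
contact_force: [0.5, -0.2, -1.6]
grip_width: 11.5
finger_force: 25.0
```

Call:
carry_out --motion '[[[0, 0, -1.5], [0, 0, 0]], [[0, 0, 0], [0, 0, 0]]]'

```text
clock: 16.25
eef_pos: [441.9, -270.6, 179.8]
eef_rot: [-2.88, 0.0, 0.902]
contact_force: [-0.5, 0.2, -1.1]
grip_width: 11.7
finger_force: 25.0
```

Call:
carry_out --motion '[[[-1.2, 0.9, 0], [0, 0, 0]], [[-1.2, 0.9, 0], [0, 0, 0]], [[0, 0, 0], [0, 0, 0]]]'

```text
clock: 16.55
eef_pos: [439.4, -268.6, 180.0]
eef_rot: [-2.88, 0.0, 0.902]
contact_force: [-0.1, -0.2, -1.8]
grip_width: 11.9
finger_force: 25.0
```

Call:
carry_out --motion '[[[-0.8, 0.6, 0], [0, 0, 0]], [[0, 0, 0], [0, 0, 0]]]'

```text
clock: 16.75
eef_pos: [438.7, -268.1, 180.0]
eef_rot: [-2.88, 0.0, 0.902]
contact_force: [-0.3, 0.4, -1.5]
grip_width: 12.3
finger_force: 25.0
```

Call:
carry_out --motion '[[[-0.8, 0.6, 0], [0, 0, 0]], [[0, 0, 0], [0, 0, 0]]]'

```text
clock: 16.95
eef_pos: [437.9, -267.5, 180.0]
eef_rot: [-2.88, 0.0, 0.902]
contact_force: [-1.2, -0.2, -1.0]
grip_width: 11.7
finger_force: 25.0
```

Call:
carry_out --motion '[[[-0.8, 0.6, 0], [0, 0, 0]], [[0, 0, 0], [0, 0, 0]]]'

```text
clock: 17.15
eef_pos: [437.1, -266.9, 180.0]
eef_rot: [-2.88, 0.0, 0.902]
contact_force: [0.7, -1.0, -1.9]
grip_width: 11.6
finger_force: 25.0
```

Call:
carry_out --motion '[[[-0.8, 0.6, 0], [0, 0, 0]], [[0, 0, 0], [0, 0, 0]]]'

```text
clock: 17.35
eef_pos: [436.7, -266.6, 180.1]
eef_rot: [-2.881, 0.0, 0.902]
contact_force: [1.4, 0.2, -1.4]
grip_width: 11.7
finger_force: 25.0
```

Call:
carry_out --motion '[[[-0.8, 0.6, 0], [0, 0, 0]], [[0, 0, 0], [0, 0, 0]]]'

```text
clock: 17.55
eef_pos: [436.1, -266.2, 180.2]
eef_rot: [-2.882, 0.0, 0.902]
contact_force: [0.3, -2.1, 0.2]
grip_width: 11.8
finger_force: 25.0
```

Call:
carry_out --motion '[[[3.1, -2.4, -0.8], [0.62, 0.79, 0]], [[2.2, -1.7, -0.8], [0.62, 0.79, 0]], [[2.2, -1.7, -0.8], [0.62, 0.79, 0]], [[0, 0, 0], [0, 0, 0]]]'

```text
clock: 17.95
eef_pos: [443.6, -272.0, 177.1]
eef_rot: [-2.826, 0.001, 0.902]
contact_force: [1.2, -0.7, -0.9]
grip_width: 11.9
finger_force: 25.0
```

Call:
carry_out --motion '[[[1.4, -1.1, -0.7], [0.4, 0.51, 0]], [[0, 0, 0], [0, 0, 0]]]'

```text
clock: 18.15
eef_pos: [444.7, -272.9, 176.6]
eef_rot: [-2.815, 0.001, 0.902]
contact_force: [1.4, -0.6, -1.9]
grip_width: 12.0
finger_force: 25.0
```

Call:
carry_out --motion '[[[0, 0, -0.8], [0.2, 0.25, 0]], [[0, 0, 0], [0, 0, 0]], [[0, 0, 0], [0, 0, 0]]]'

```text
clock: 18.45
eef_pos: [444.7, -272.8, 176.3]
eef_rot: [-2.811, 0.001, 0.902]
contact_force: [3.3, -1.0, -0.7]
grip_width: 12.1
finger_force: 25.1
```

Call:
carry_out --motion '[[[0, 0, 0], [0, 0, 0]], [[0, 0, 0], [0, 0, 0]], [[0, 0, 0], [0, 0, 0]], [[0, 0, 0], [0, 0, 0]]]' --grip 40

```text
clock: 18.85
eef_pos: [444.1, -272.4, 176.0]
eef_rot: [-2.809, 0.001, 0.902]
contact_force: [0.1, -0.9, 0.4]
grip_width: 39.0
finger_force: 0.0
```

Call:
carry_out --motion '[[[1.25, -1, 4.7], [0, 0, 0]], [[3.8, -3, 14], [0, 0, 0]], [[7.5, -6, 28], [0, 0, 0]], [[7.5, -6, 28], [0, 0, 0]], [[5, -4, 20], [0, 0, 0]], [[0, 0, 10], [0, 0, 0]], [[0, 0, 0], [0, 0, 0]]]'

```text
clock: 19.55
eef_pos: [469.9, -292.9, 282.0]
eef_rot: [-2.813, 0.0, 0.902]
contact_force: [0.1, -0.9, 0.1]
grip_width: 40.0
finger_force: 0.0
```

Run:
```python
from h import *
s=telemetry.get_state();print(s['eef_pos'],s['eef_rot'])
w=grab('wrist');c=grab('side')
a=cv2.resize(w['img'][100:340,180:500],(400,300));b=cv2.resize(c['img'][250:430,170:410],(400,300),interpolation=2)
cv2.imwrite('pics/p5.png',np.hstack([a,b])[:,:,::-1])
r=np.deg2rad(-38.2);rx=np.array([np.cos(r),np.sin(r)]);ry=np.array([-rx[1],rx[0]])
for W,n in ((wcloud(w),'wrist'),(cloud(c),'side')):
    A=(W[...,:2]@rx)-486.2;B=(W[...,:2]@ry)-61;Z=W[...,2]-10
    for z0 in range(0,200,20):
        k=(abs(A-20)<65)&(abs(B)<56)&(Z>z0)&(Z<z0+20)
        if k.sum()>8: print(n,z0,k.sum(),np.percentile(A[k],[2,50,98]).round(1),np.percentile(B[k],[2,50,98]).round(1))
```

```text
[ 469.91392152 -292.92624868  281.97505938] [-2.81259760e+00  4.32575043e-04  9.01987190e-01]
wrist 0 1570 [-37.5 -27.2  62.4] [-52.6   0.2  54.5]
wrist 20 471 [37.9 38.7 62.9] [-49.8 -14.6  55.7]
wrist 40 467 [-0.2 38.9 62.8] [-49.8 -10.1  53.3]
wrist 60 1091 [37.8 40.8 62.3] [-53.9   3.3  55.6]
wrist 80 518 [23.5 38.6 39.1] [-53.7   4.3  53.7]
wrist 100 1818 [28.7 36.4 39.2] [-53.3   4.5  54.1]
wrist 120 33 [18.2 25.8 35.9] [-26.8  46.5  46.7]
wrist 140 27 [24.6 31.2 36.3] [46.1 46.7 46.8]
wrist 160 31 [30.8 37.5 43.9] [45.9 46.8 46.9]
wrist 180 2182 [39.1 44.6 49.5] [-50.1   0.7  45.7]
side 0 619 [-34.1  47.4  63.1] [-54.4   2.2  48.5]
side 20 313 [-12.5  38.4  62.1] [-55.    3.1  52.1]
side 40 329 [-5.9 38.3 62.5] [-55.    0.5  53.5]
side 60 411 [35.9 38.6 62.4] [-54.5  -4.5  54.7]
side 80 277 [35.  37.7 39.6] [-53.5  -3.4  53.9]
side 100 349 [14.8 37.5 39.5] [-54.7  -8.9  52.9]
side 120 394 [21.3 30.4 38.5] [-52.8  -6.6  51.7]
side 140 161 [25.2 35.2 38.8] [-52.1 -13.5  44.8]
side 160 172 [32.  41.9 46. ] [-52.5 -12.5  44.9]
side 180 379 [38.5 45.7 49.8] [-51.6  -6.6  45.1]
```

View pics/p5.png

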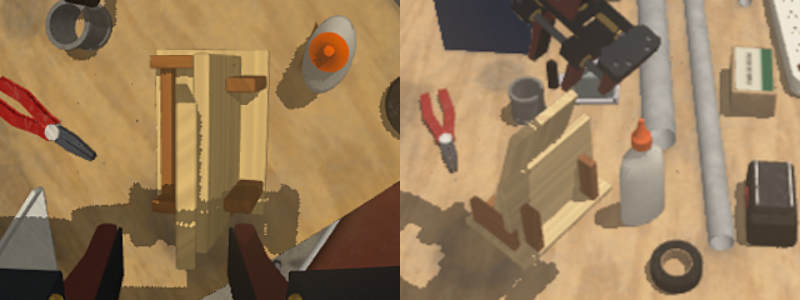

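The board leans in the bay by itself: its top is against the wall side, and the foot sits behind the lip at about (180,150) in the left view. The bottle is upright at (330,50). Next is the counter lever.

Call:
carry_out --motion '[[[0, 5, 15], [-3.87, -4.93, 0]], [[-2, 20, 10], [-3.87, -4.93, 0]], [[-8, 32, 0], [-3.87, -4.93, 0]], [[-12, 40, 0], [0, 0, -3]], [[-12, 40, 0], [0, 0, -2.7]], [[-12, 40, 0], [0, 0, 0]], [[-11, 30, 0], [0, 0, 0]], [[-6, 12, 0], [0, 0, 0]]]' --grip 0 --grip_force 10

```text
clock: 20.45
eef_pos: [404.5, -71.5, 304.6]
eef_rot: [-3.136, 0.001, 0.805]
contact_force: [-0.0, 0.6, 0.3]
grip_width: 0.2
finger_force: 0.0
```

Run:
```python
from h import *
s=telemetry.get_state();print(s['eef_pos'],s['eef_rot'],s['grip_width'])
w=grab('wrist','w6');W=wcloud(w)
def rep(t,x,y,z):
    Q=W[(W[...,0]>x[0])&(W[...,0]<x[1])&(W[...,1]>y[0])&(W[...,1]<y[1])&(W[...,2]>z[0])&(W[...,2]<z[1])]
    if len(Q)>5: print(t,len(Q),Q.mean(0).round(1),[np.round(i,1) for i in cv2.minAreaRect(Q[:,:2].astype(np.float32))])
rep('post',(400,460),(-130,-70),(100,114));rep('housing',(440,530),(-100,20),(45,55));rep('arm',(410,540),(-130,0),(66,76))
```

```text
[404.47507311 -71.5435189  304.57003344] [-3.13613579e+00  7.03327276e-04  8.04601691e-01] 0.22003755350984655
post 192 [431.2 -97.3 107.1] [array([430.7, -97.7]), array([15.7, 14. ]), np.float64(48.1)]
housing 2158 [483.6 -27.1  50.1] [array([483.4, -32.8]), array([58.7, 66.1]), np.float64(1.4)]
arm 1231 [466.5 -62.   70.1] [array([458. , -66.1]), array([92.1, 38.3]), np.float64(31.1)]
```

Call:
carry_out --motion '[[[0, 0, -25], [0, 0, 0]], [[0, 0, -40], [0, 0, 0]], [[0, 0, -45], [0, 0, 0]], [[0, 0, -42], [0, 0, 0]], [[0, 0, -32], [0, 0, 0]], [[0, 0, -20], [0, 0, 0]], [[0, 0, -10], [0, 0, 0]], [[0, 0, 0], [0, 0, 0]]]'

```text
clock: 21.3
eef_pos: [405.8, -74.1, 90.5]
eef_rot: [-3.136, 0.001, 0.802]
contact_force: [0.7, 0.5, 0.4]
grip_width: 0.7
finger_force: 0.0
```

Run:
```python
from h import *
s=telemetry.get_state();p=s['eef_pos'];print(p)
c0=np.array([483.7,-44.7]);phi=np.deg2rad(-135);d=40
def pos(th,d):
    a=phi+th;return c0+75*np.array([np.cos(a),np.sin(a)])-d*np.array([-np.sin(a),np.cos(a)])
t0=pos(0,22);print('to contact d=22',t0-p[:2])
cur=t0
for i in range(1,13):
    n=pos(np.deg2rad(6)*i,22);print(6*i,(n-cur).round(1));cur=n
```

```text
[405.78957188 -74.1174513   90.46036364]
to contact d=22 [ 9.32107035 -8.05920811]
6 [ 4.3 -7. ]
12 [ 5.  -6.5]
18 [ 5.6 -5.9]
24 [ 6.2 -5.3]
30 [ 6.8 -4.6]
36 [ 7.2 -3.9]
42 [ 7.6 -3.1]
48 [ 7.9 -2.3]
54 [ 8.  -1.5]
60 [ 8.2 -0.6]
66 [8.2 0.2]
72 [8.1 1.1]
```

Call:
carry_out --motion '[[[5, -4, 0], [0, 0, 0]], [[4.3, -4, 0], [0, 0, 0]], [[4.3, -7, 0], [0, 0, 6]], [[5, -6.5, 0], [0, 0, 6]], [[5.6, -5.9, 0], [0, 0, 6]], [[6.2, -5.3, 0], [0, 0, 6]], [[0, 0, 0], [0, 0, 0]]]'

```text
clock: 22.0
eef_pos: [438.0, -107.0, 92.7]
eef_rot: [-3.14, -0.001, 1.222]
contact_force: [-2.0, 2.3, 0.4]
grip_width: 0.7
finger_force: 1.3
```

Run:
```python
from h import *
w=grab('wrist');cv2.imwrite('pics/w7.png',cv2.resize(w['img'][60:360,160:480],(640,600))[:,:,::-1])
s=telemetry.get_state();print(s['eef_pos'],s['contact_force'])
```

```text
[ 437.33563933 -106.65254122   92.46903769] [-2.43414476  2.70305165  2.38069635]
```

View pics/w7.png

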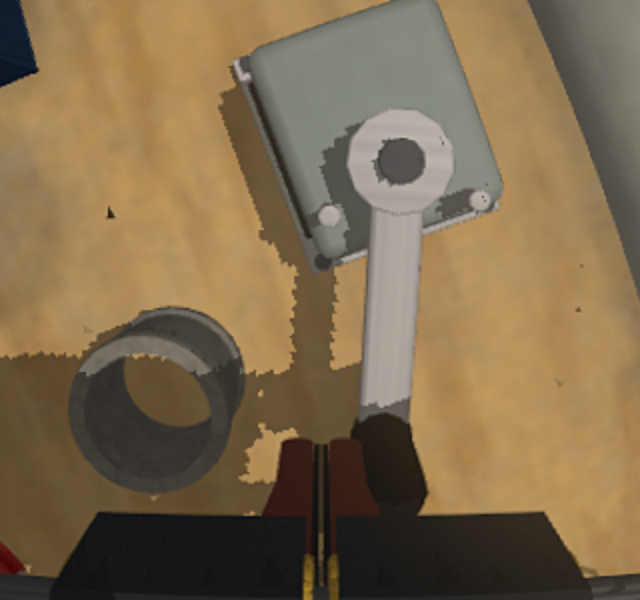

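The fingers press the post at (385,460), and the lever has swung about 25° toward the stop pin at (480,200). I'll continue along the arc.

Call:
carry_out --motion '[[[6.8, -4.6, 0], [0, 0, 6]], [[7.2, -3.9, 0], [0, 0, 6]], [[7.6, -3.1, 0], [0, 0, 6]], [[7.9, -2.3, 0], [0, 0, 6]], [[8, -1.5, 0], [0, 0, 6]], [[0, 0, 0], [0, 0, 0]]]'

```text
clock: 22.65
eef_pos: [474.1, -121.6, 92.0]
eef_rot: [-3.137, -0.001, 1.744]
contact_force: [-4.7, 0.4, 2.1]
grip_width: 0.6
finger_force: 2.1
```

Call:
carry_out --motion '[[[4.1, -0.4, 0], [0, 0, 3]], [[4.1, -0.2, 0], [0, 0, 3]], [[0, 0, 0], [0, 0, 0]]]'

```text
clock: 22.95
eef_pos: [481.7, -122.1, 91.9]
eef_rot: [-3.137, -0.001, 1.846]
contact_force: [-5.1, 1.2, 0.9]
grip_width: 0.5
finger_force: 2.3
```

Call:
carry_out --motion '[[[2.7, 0, 0], [0, 0, 2]], [[0, 0, 0], [0, 0, 0]]]'

```text
clock: 23.15
eef_pos: [484.4, -122.2, 91.9]
eef_rot: [-3.137, -0.001, 1.881]
contact_force: [-5.0, 0.2, 2.3]
grip_width: 0.4
finger_force: 2.3
```

Call:
carry_out --motion '[[[1.4, 0, 0], [0, 0, 1]], [[0, 0, 0], [0, 0, 0]]]'

```text
clock: 23.35
eef_pos: [485.7, -122.2, 91.9]
eef_rot: [-3.137, -0.001, 1.898]
contact_force: [-5.4, 0.8, 2.6]
grip_width: 0.7
finger_force: 2.3
```

Nearly at the stop. I'll keep going in small steps until the force jumps.

Call:
carry_out --motion '[[[1.4, 0.1, 0], [0, 0, 1]], [[0, 0, 0], [0, 0, 0]]]'

```text
clock: 23.55
eef_pos: [487.0, -122.1, 91.9]
eef_rot: [-3.137, -0.001, 1.915]
contact_force: [-5.2, 0.6, 3.0]
grip_width: 0.6
finger_force: 2.3
```

Call:
carry_out --motion '[[[1.4, 0.1, 0], [0, 0, 1]], [[0, 0, 0], [0, 0, 0]]]'

```text
clock: 23.75
eef_pos: [488.4, -122.0, 91.9]
eef_rot: [-3.137, -0.001, 1.933]
contact_force: [-4.5, 0.8, 2.4]
grip_width: 0.7
finger_force: 2.4
```

Call:
carry_out --motion '[[[1.4, 0.1, 0], [0, 0, 1]], [[0, 0, 0], [0, 0, 0]]]'

```text
clock: 23.95
eef_pos: [489.8, -121.9, 91.8]
eef_rot: [-3.137, -0.001, 1.95]
contact_force: [-5.7, 0.7, 2.8]
grip_width: 0.3
finger_force: 2.4
```

Call:
carry_out --motion '[[[1, 0.1, 0], [0, 0, 0]], [[0, 0, 0], [0, 0, 0]]]'

```text
clock: 24.15
eef_pos: [490.7, -121.7, 91.8]
eef_rot: [-3.137, -0.001, 1.95]
contact_force: [-4.8, 0.6, 2.6]
grip_width: 0.5
finger_force: 2.4
```

Call:
carry_out --motion '[[[1.2, 0.3, 0], [0, 0, 0]], [[0, 0, 0], [0, 0, 0]]]'

```text
clock: 24.35
eef_pos: [491.1, -121.6, 91.7]
eef_rot: [-3.136, -0.002, 1.95]
contact_force: [-7.6, -0.5, 5.4]
grip_width: 0.8
finger_force: 3.9
```

Call:
carry_out --motion '[[[1.2, 0.3, 0], [0, 0, 0]], [[0, 0, 0], [0, 0, 0]]]'

```text
clock: 24.55
eef_pos: [491.4, -121.5, 91.7]
eef_rot: [-3.134, -0.002, 1.95]
contact_force: [-10.6, -1.8, 7.7]
grip_width: 0.2
finger_force: 5.7
```

Call:
carry_out --motion '[[[1.2, 0.3, 0], [0, 0, 0]], [[0, 0, 0], [0, 0, 0]]]'

```text
clock: 24.75
eef_pos: [491.6, -121.4, 91.6]
eef_rot: [-3.132, -0.003, 1.951]
contact_force: [-15.0, -4.6, 9.8]
grip_width: 0.4
finger_force: 7.6
```

Call:
carry_out --motion '[[[1.2, 0.3, 0], [0, 0, 0]], [[0, 0, 0], [0, 0, 0]]]'

```text
clock: 24.95
eef_pos: [491.8, -121.3, 91.5]
eef_rot: [-3.13, -0.003, 1.951]
contact_force: [-17.7, -7.7, 12.2]
grip_width: 0.5
finger_force: 9.5
```

The force has climbed to about 20 N while the position is stalled, so the lever is at its stop. Now I'll go back along the arc, letting the lever follow home, then move clear.

Call:
carry_out --motion '[[[-8, -1, 0], [0, 0, -3]], [[-8, -0.2, 0], [0, 0, -6]], [[-8.2, 0.5, 0], [0, 0, -6]], [[-8, 1.5, 0], [0, 0, -6]], [[-7.9, 2.3, 0], [0, 0, -6]], [[-7.6, 3.1, 0], [0, 0, -6]], [[-7.2, 3.9, 0], [0, 0, -6]], [[-6.8, 4.6, 0], [0, 0, -6]]]'

```text
clock: 25.75
eef_pos: [434.5, -105.9, 91.9]
eef_rot: [-3.139, -0.001, 1.16]
contact_force: [-1.9, 2.0, 0.1]
grip_width: 0.4
finger_force: 1.0
```

Call:
carry_out --motion '[[[-6.2, 5.3, 0], [0, 0, -6]], [[-5.6, 5.9, 0], [0, 0, -6]], [[-6, 8, 0], [0, 0, -6]], [[-10, 10, 0], [0, 0, 0]], [[-12, 12, 0], [0, 0, 0]], [[0, 0, 15], [0, 0, 0]], [[0, 0, 35], [0, 0, 0]], [[0, 0, 40], [0, 0, 0]]]'

```text
clock: 26.55
eef_pos: [393.7, -64.1, 182.1]
eef_rot: [-3.137, 0.001, 0.856]
contact_force: [1.0, -0.1, 0.7]
grip_width: 0.2
finger_force: 0.0
```

Call:
carry_out --motion '[[[0, 0, 45], [0, 0, 0]], [[0, 0, 45], [0, 0, 0]], [[0, 0, 25], [0, 0, 0]], [[0, 0, 0], [0, 0, 0]]]'

```text
clock: 26.95
eef_pos: [397.0, -64.8, 300.3]
eef_rot: [3.137, -0.005, 0.856]
contact_force: [-1.0, -0.7, -1.1]
grip_width: 0.4
finger_force: 0.0
```

Run:
```python
from h import *
s=telemetry.get_state();print(s['eef_pos'],s['eef_rot'],s['clock'],s['contact_force'])
c=grab('side');w=grab('wrist');
for W in (cloud(c),wcloud(w)):
  def rep(t,x,y,z):
    Q=W[(W[...,0]>x[0])&(W[...,0]<x[1])&(W[...,1]>y[0])&(W[...,1]<y[1])&(W[...,2]>z[0])&(W[...,2]<z[1])]
    if len(Q)>5: print(t,len(Q),Q.mean(0).round(1),[np.round(i,1) for i in cv2.minAreaRect(Q[:,:2].astype(np.float32))])
  rep('post',(400,540),(-140,-60),(100,114));rep('bottle',(520,600),(-310,-220),(120,190));rep('coup',(355,422),(-125,-58),(45,55));rep('boardtop',(430,530),(-340,-200),(185,210))
a=cv2.resize(w['img'],(400,300));b=cv2.resize(c['img'][150:430,150:523],(400,300),interpolation=2)
cv2.imwrite('pics/p8.png',np.hstack([a,b])[:,:,::-1])
```

```text
[397.02430354 -64.80163197 300.30643648] [ 3.13728577 -0.00476213  0.85587256] 26.95 [-1.03684835 -0.71425734 -1.14773449]
post 41 [ 432.  -100.2  107.8] [array([431.8, -99.3]), array([14.2, 12.6]), np.float64(5.8)]
bottle 324 [ 562.  -271.4  142.2] [array([ 562.7, -268.5]), array([42.6, 25.6]), np.float64(13.0)]
coup 172 [389.1 -91.1  50.6] [array([388.8, -89.9]), array([49.1, 54.4]), np.float64(29.2)]
boardtop 348 [ 456.5 -279.   199.5] [array([ 455.5, -278.5]), array([93.3, 13.4]), np.float64(52.3)]
post 191 [430.9 -97.2 107.2] [array([430.8, -97.9]), array([14.7, 14.9]), np.float64(43.5)]
bottle 888 [ 559.  -260.3  142.7] [array([ 560.5, -263.7]), array([38.9, 24. ]), np.float64(26.6)]
coup 656 [389.2 -89.9  48.4] [array([388.5, -90.2]), array([50.8, 51. ]), np.float64(49.8)]
boardtop 811 [ 458.  -268.1  195.6] [array([ 452.6, -277.6]), array([94.3, 17.3]), np.float64(52.1)]
```

View pics/p8.png

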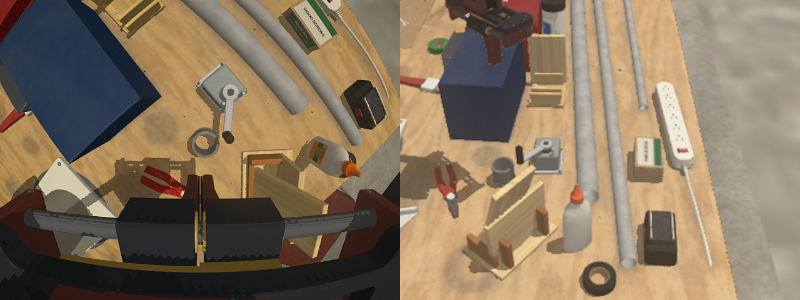

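The bottle stands at (575,215), the board leans in the rack at (505,205), and the post is back home at (520,155), matching its first measured position. The coupling and the short board haven't moved, so I'm handing in.

```bash
python3 -c "
from cell import ticket; print(ticket.hand_in())"
```

```text
the job is handed in; nothing more can be done
None
```

I handed the job in at about 27 s: the bottle stands upright on the bench, the taller board leans by itself in the rack, and the lever was swung to its stop and is back home; I haven't seen the verdict.

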